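# Tilt the electrode plate out of the soaking tank and set it to drain

## Task

Take the electrode plate out of the narrow soaking tank: its near end is caught under the fixed cover, so raise the end with the lug first and draw the plate out at a slant. Then set it down, without dropping it, in the sloping channel of the draining rack, lug at the raised end, low end down by the stop, lower edge resting along the channel floor, and let go. Leave the jar, the tube rack and the pipette standing or lying where they are.

Things in the scene. Friction and masses are not known exactly. Their poses are not given: they have to be found in the camera images.
- plate: Loose electrode plate, about 0.13 kg: an aluminium blade 130 long (x), 6 thick (y), 40 high (z), standing on its long edge, with a black lug on top near its +x end. Origin: middle of the blade's lower edge; x toward the lug end, z up. Starts upright on the tank floor, x along the tank's x within 0.02 rad, up to 8 off the tank's middle along x, 2 along y.
- plate_toe (a point): The plate's lower corner at the end away from the lug: 65 toward -x from its origin, on the lower edge.
- plate_lug (a point): Centre of the plate's black grip lug, a block 28 long (x), 10 thick (y), 50 high (z), from 40 to 90 above the plate's lower edge; 45 toward +x from the plate's origin, 65 above it. In the tank its top is 95 above the bench, 41 above the rim.
- tank: Fixed clear tank on a grey foot 190 x 70 x 5. Origin: centre of its underside; x along it, toward the open end (away from the robot), z up. Inside: x from -75 to +75, 14 wide (y), floor 5 above the bench; walls 6 thick. For x from -15 to +75 it is open above, side and end walls 54 above the bench. The blade's top edge stands at 45.
- rack: Fixed white draining rack, base 180 x 80 x 6. Origin: centre of its underside; x toward its raised end (away from the robot), z up. One channel along x at y = 0, floor rising 25 degrees toward +x, 145 long. Its walls, 125 long, start 10 up-slope of rack_toe: 11 apart up to 20 off the floor (square to the slope), then flaring to about 30 apart, 32 off the floor.
- rack_toe (a point): Low end of the channel floor, mid-width, where it meets the stop (30 high, 30 wide, 5 thick, at the robot's side): at x = -60, z = 26 of the rack. The plate's toe comes to rest here or a little up-slope.
- cover_edge (a point): Middle of the lower edge of the tank cover's free end: x = -15, z = 70 of the tank. The fixed grey cover, 30 wide (y), 4 thick, lies over the tank from here to x = -81 on walls 70 high, and holds the plate's near end down. To clear the end wall with its near end under the cover the plate must tilt at least about 16 degrees; 22 to 30 gives room.
- jar: Bystander: small closed jar, 44 across, 55 high, between tank and rack. Origin: centre of its underside, z up.
- tube_rack: Bystander: white block with eight tube holes, 70 x 150 x 50 high. Origin: centre of its underside, z up.
- pipette: Bystander: pipette lying along y, 225 long, 26 thick, beyond the tank and rack. Origin: near its middle, on the bench.

How it is judged:
By the outcome, as a careful person would: the job done as asked, in the order asked, and still so for the second after the job is handed in, with the robot touching nothing.
It also fails if it takes over 45 s, if anything falls off the work surface, if the arm or the gripper's body presses on something with over 40 N, if the wrist force passes 120 N, or if a joint passes its speed limit or range.

## Robot

A 6-joint arm with a two-finger parallel gripper is mounted at the origin on the work surface. World frame = base frame: x ahead of the robot, y to its left, z up, the work surface at z = 0. Lengths are in m, angles in rad, forces in N, time in s.
With the tool pointing down it reaches from about 0.325 to 1 m from the base axis. Payload 5.1 kg.
Tool frame: the origin (TCP) lies at the very end of the fingers, on their centre line; the grasp point (between the pads) lies 19 mm behind it; z points along the fingers, y is the direction in which the jaws open and shut (so a half turn about z gives the same grasp; the last joint's range is limited). The gripper opens to 85 mm and grips with 20 to 120 N. Pads are 22 mm wide; open, the fingers measure 114 mm over their backs; the gripper's body (76 mm by 85 mm) begins 54 mm behind the grasp point. The pads swing forward as they close: fully open they stand 13 mm farther back than shut.
Start: joints at [1.119, 0.124, 1.65, -0, 1.367, -0.083], TCP at [0.234, 0.606, 0.231] pointing down, gripper open.
Joint ranges: [-2.61, 2.61], [-1.02, 2.33], [0.03, 2.71], [-1.35, 4.49], [0.32, 2.68], [-2.91, 2.91]. Speed limits (rad/s): [2.57, 2.57, 3.14, 3.14, 3.14, 3.14].

## Interface

Orientations are given as a unit quaternion [x, y, z, w].
In Python, from bench import bot, viewer gives the robot as it stands.
- The arm moves only by the tool arm_command, never from a script. Its argument "series" is a list of rows, each a list of 3 entries, a list of its own where there are three numbers: the finger opening in cm, from 0 to 8.54, then the shift along the world's x, y, z in cm, then the turn, a rotation vector about the world's x, y, z in degrees. A call has 1 to 8 rows; each row is the pose to reach, as a shift and turn from the pose commanded when the call began; what a row does not reach only later rows make up. A row lasts 1/12 s, in which the tool goes at most 41.7 mm and 7.16 degrees, less where a joint would pass 70% of its speed; a pose out of reach is approached as far as the arm can. A call with a gripper value outside its range is refused whole. The fingers move at their own pace and stop on an object; "newtons" is the grip in N (left out, the last holds). Time passes only in rows, so rows that repeat a pose let the fingers close. It gives the time, the measured TCP pose, the force and the opening at its end, in the units of the state.
- bot.state(): the state, without advancing time (a new reading comes with each control period).
- viewer.snapshot(name): name is "scene" or "top"; returns a dict with "pixels" (400x640x3 uint8, red, green, blue), "vertical_fov" (degrees; the focal length in pixels is half the picture's height over the tangent of half this angle, whatever the lens; pixels are square), "cx", "cy" (the principal point, pixels), "world_to_cam" (4x4, takes a point from world to camera coordinates). Camera axes: x right, y down, z forward; pixel columns grow to the right and rows downward; lengths in m; the calibration is good to about 2 mm. A picture is of the moment at which its call begins. There is no depth.
- bot.hand_in(): hands the job in, once; it reports no verdict.
The state is a dict: "clock": time; "joints": joint angles; "qd": joint speeds; "effort": joint torques, N m; "eef_pos": TCP position; "tool_rot": TCP orientation; "wrist_force": force on the tool from outside, world axes, zero at the start; "moment": the same for the moment, N m; "width": finger opening in m.
Only numpy, scipy, OpenCV 4.12 (cv2) and the standard library are available. Lean on these libraries where they do the work, as an engineer would, in place of code of your own. Each camera call takes 0.05 s, during which the arm holds its last target.

## Working session

There is one attempt and no reset: what is moved stays moved. The work goes in short steps, Python scripts to look and compute and a tool call to move; the robot and the scene stay as the last step left them, time stands still between calls to the robot, and variables do not carry over. Pictures are saved under pics/ and viewed, and the job is handed in when it is done.

Besides the shell and the picture viewer there is one more tool, called after "Call:" by a JSON object that holds its "name" and its "arguments", one argument or row to a line. arm_command: Moves the arm, as the interface text tells. Its arguments: {"type":"object","properties":{"series":{"type":"array"},"newtons":{"type":"number"}},"required":["series"]}

```bash
mkdir -p pics; ls
python3 - <<'E'
from bench import bot, viewer
import cv2,numpy as np
print(bot.state())
for n in("scene","top"):
    s=viewer.snapshot(n)
    cv2.imwrite(f"pics/{n}0.png",s["pixels"][:,:,::-1])
    print(n,s["vertical_fov"],s["cx"],s["cy"],np.round(s["world_to_cam"],4).tolist())
E
```

```text
pics
{'clock': 0.0, 'joints': array([ 1.11940058e+00,  1.24489288e-01,  1.65167251e+00,  3.14743596e-05,
        1.36750614e+00, -8.26054716e-02]), 'qd': array([-1.29596083e-03,  2.06261380e-04, -6.09230149e-04, -9.88749951e-05,
       -1.15359660e-03, -5.19009674e-04]), 'effort': array([ 6.20137835e-04, -4.23619187e+01, -3.65450513e+01,  1.36110962e-04,
        7.05183658e-03,  5.98907548e-06]), 'eef_pos': array([0.23407162, 0.60573595, 0.23006414]), 'tool_rot': array([ 1.83354999e-01,  9.83046218e-01, -9.96807931e-04, -2.88634432e-04]), 'wrist_force': array([ 0.20202399, -0.09662704,  0.86366782]), 'moment': array([ 0.00391017, -0.05962044,  0.03452036]), 'width': 0.08575535421945558}
scene 44.608161875235986 315.2858913076525 193.42639341774714 [[-0.4591, 0.8881, -0.0212, 0.3486], [0.5075, 0.2427, -0.8268, -0.2022], [-0.7291, -0.3903, -0.5621, 1.421], [0.0, 0.0, 0.0, 1.0]]
top 55.089470422490194 315.17322253787233 202.86336882817199 [[-0.021, -0.9998, 0.0018, -0.0957], [-0.9996, 0.021, -0.0211, 0.5427], [0.021, -0.0022, -0.9998, 1.0212], [0.0, 0.0, 0.0, 1.0]]
```

View pics/scene0.png

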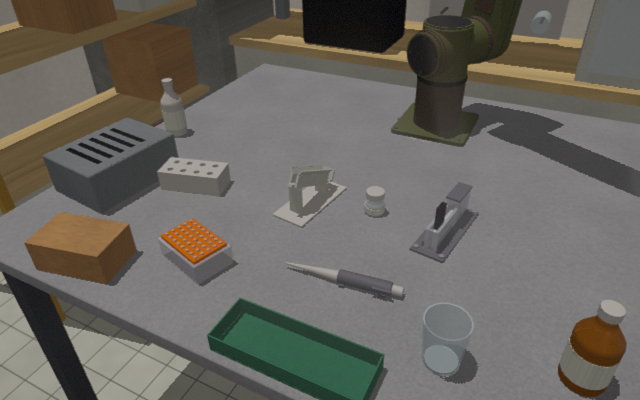

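View pics/top0.png

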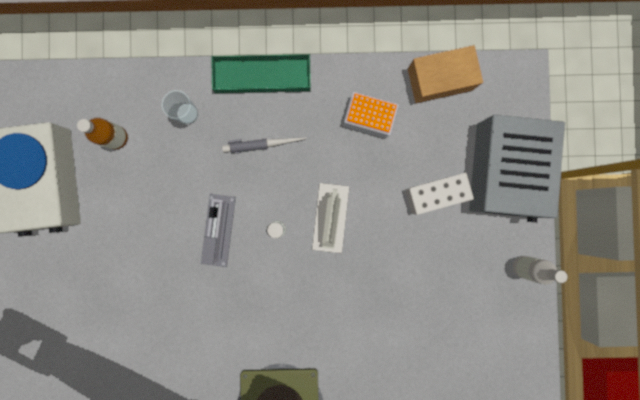

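Run:
```python
import cv2,numpy as np
t=cv2.imread("pics/top0.png");s=cv2.imread("pics/scene0.png")
a=cv2.resize(t[180:280,190:360],None,fx=4.7,fy=4.7,interpolation=cv2.INTER_CUBIC);cv2.imwrite("pics/tc.png",a)
b=cv2.resize(s[150:270,265:490],None,fx=3.5,fy=3.5,interpolation=cv2.INTER_CUBIC);cv2.imwrite("pics/sc.png",b)
```

```text
(no output)
```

View pics/tc.png

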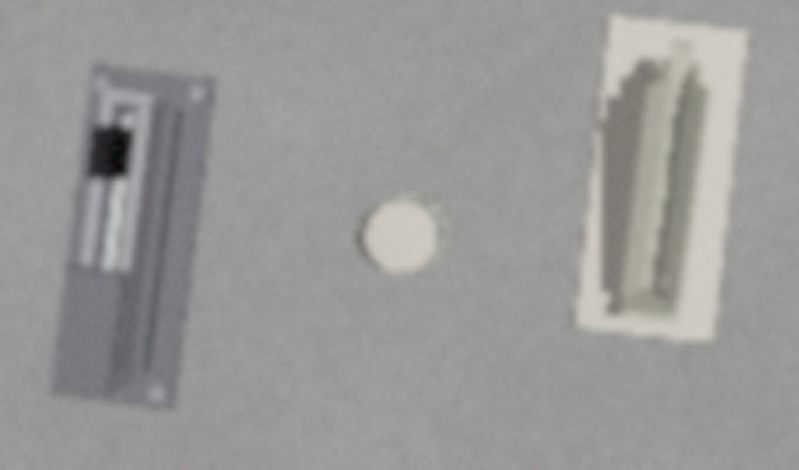

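View pics/sc.png

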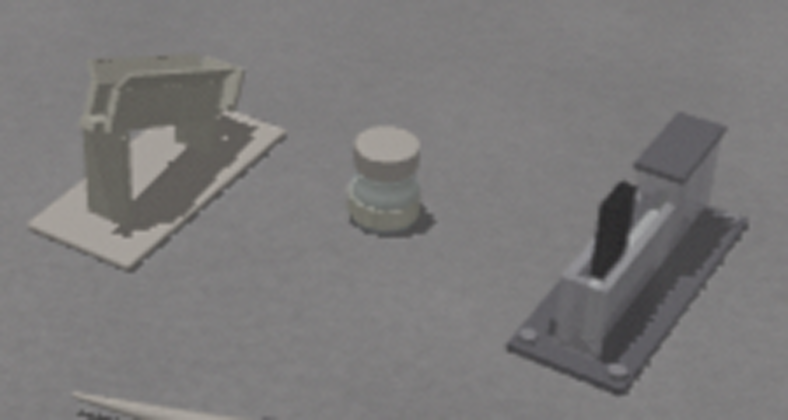

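```bash
cat > h.py <<'E'
import cv2,numpy as np
from bench import bot,viewer
class Cam:
    def __init__(s,d):
        s.im=d["pixels"][:,:,::-1].copy(); s.T=np.array(d["world_to_cam"]); s.f=200/np.tan(np.radians(d["vertical_fov"]/2)); s.cx,s.cy=d["cx"],d["cy"]
    def proj(s,p):
        c=s.T[:3,:3]@np.array(p)+s.T[:3,3]; return np.array([s.cx+s.f*c[0]/c[2],s.cy+s.f*c[1]/c[2]])
    def ray(s,uv):
        R=s.T[:3,:3];o=-R.T@s.T[:3,3]; d=R.T@np.array([(uv[0]-s.cx)/s.f,(uv[1]-s.cy)/s.f,1.]); return o,d
    def onz(s,uv,z):
        o,d=s.ray(uv); return o+d*(z-o[2])/d[2]
    def onplane(s,uv,p,n):
        o,d=s.ray(uv); return o+d*(np.dot(np.array(p)-o,n)/np.dot(d,n))
def tri(c1,u1,c2,u2):
    o1,d1=c1.ray(u1);o2,d2=c2.ray(u2)
    A=np.stack([d1,-d2],1);t=np.linalg.lstsq(A,o2-o1,rcond=None)[0]
    a=o1+d1*t[0];b=o2+d2*t[1];return (a+b)/2,np.linalg.norm(a-b)
def cam(n): return Cam(viewer.snapshot(n))
E
python3 - <<'E'
from h import *
c=cam("top");s=cam("scene")
im=c.im.astype(int)
print(im[240,207],im[200,230],im[230,180],im[245,345],im[230,330], im[240,320])
for p in [(0,0)]: pass
hsv=cv2.cvtColor(c.im,cv2.COLOR_BGR2HSV)
g=c.im[:,:,0].astype(int)-c.im[:,:,1]
for (x,y) in [(207,240),(212,260),(232,200),(180,230),(318,245),(345,200)]: print(x,y,im[y,x],im[y,x+1])
E
```

```text
[126 121 121] [147 143 144] [155 157 156] [153 154 154] [126 137 138] [119 124 128]
207 240 [126 121 121] [130 122 125]
212 260 [120 114 115] [115 108 111]
232 200 [155 151 152] [143 138 138]
180 230 [155 157 156] [155 157 156]
318 245 [175 182 186] [142 148 151]
345 200 [195 204 207] [192 200 202]
```

```bash
cat > m1.py <<'E'
from h import *
c=cam("top");s=cam("scene")
K=4
def rect(mask_fn,x0,y0,x1,y1,z,name):
    roi=c.im[y0:y1,x0:x1]
    b=cv2.resize(roi,None,fx=K,fy=K,interpolation=cv2.INTER_CUBIC); b=cv2.GaussianBlur(b,(0,0),2).astype(int)
    m=mask_fn(b).astype(np.uint8)*255
    m=cv2.morphologyEx(m,cv2.MORPH_CLOSE,np.ones((25,25)))
    cs,_=cv2.findContours(m,cv2.RETR_EXTERNAL,cv2.CHAIN_APPROX_NONE)
    k=max(cs,key=cv2.contourArea)
    px=(k.reshape(-1,2)+.5)/K-.5+[x0,y0]
    w=np.array([c.onz(p,z)[:2] for p in px])
    r=cv2.minAreaRect((w*1000).astype(np.float32)); print(name,r)
    v=cv2.boxPoints(r); print(np.round(v,1).tolist())
    o=roi.copy(); o=cv2.resize(o,None,fx=K,fy=K); cv2.drawContours(o,[k],-1,(0,0,255),1); return o
a=rect(lambda b:(b[:,:,0]-b[:,:,1]>1.5),190,185,250,275,.005,"tank")
b=rect(lambda b:(b[:,:,2]-b[:,:,0]>5),300,175,365,265,.006,"rack")
# jar top
h=max(a.shape[0],b.shape[0]);o=np.zeros((h,a.shape[1]+b.shape[1],3),np.uint8);o[:a.shape[0],:a.shape[1]]=a;o[:b.shape[0],a.shape[1]:]=b
cv2.imwrite("pics/m1.png",o)
E
python3 m1.py
```

```text
tank ((474.17755126953125, 155.61322021484375), (75.80682373046875, 194.11331176757812), 81.95367431640625)
[[372.79998779296875, 131.6999969482422], [565.0, 104.5], [575.5999755859375, 179.60000610351562], [383.3999938964844, 206.6999969482422]]
rack ((500.4609680175781, -146.26394653320312), (83.26587677001953, 182.6897430419922), 82.51290893554688)
[[404.5, -175.60000610351562], [585.5999755859375, -199.39999389648438], [596.5, -116.9000015258789], [415.29998779296875, -93.0999984741211]]
```

View pics/m1.png

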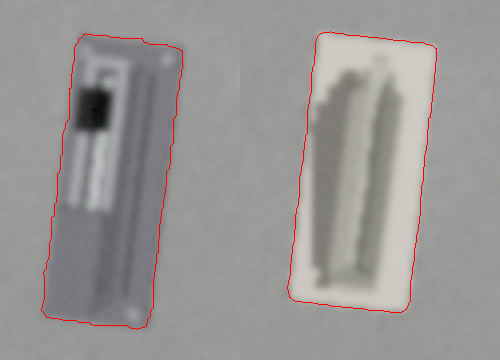

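```bash
cat > m2.py <<'E'
from h import *
def fit(c,cen,yaw,L,W,z,name,ch):
    cen=np.array(cen,float)
    for it in range(4):
        ex=np.array([np.cos(yaw),np.sin(yaw)]);ey=np.array([-ex[1],ex[0]])
        img=ch(c.im).astype(np.float32)
        res={}
        for nm,n,t,hn,ht in (("+x",ex,ey,L/2,W/2),("-x",-ex,ey,L/2,W/2),("+y",ey,ex,W/2,L/2),("-y",-ey,ex,W/2,L/2)):
            offs=np.arange(-.008,.00801,.0005);pts=[]
            for q in np.linspace(-.85,.85,41):
                P=[c.proj([*(cen+n*(hn+o)+t*ht*q),z]) for o in offs]
                P=np.array(P,np.float32)
                v=cv2.remap(img,P[None,:,0],P[None,:,1],cv2.INTER_CUBIC)[0]
                v=cv2.GaussianBlur(v[None],(0,0),2)[0]
                g=np.abs(np.gradient(v)); i=int(g.argmax())
                if 1<i<len(g)-2 and g[i]>.4*1: pts.append((q*ht,offs[i],g[i]))
            pts=np.array(pts)
            med=np.median(pts[:,1]);k=abs(pts[:,1]-med)<.003
            a=np.polyfit(pts[k,0],pts[k,1],1);res[nm]=(a[0],a[1],k.sum(),(pts[k,1]-np.polyval(a,pts[k,0])).std())
        cen=cen+ex*(res["+x"][1]-res["-x"][1])/2+ey*(res["+y"][1]-res["-y"][1])/2
        dy=(res["+y"][0]-res["-y"][0])/2
        yaw+=np.clip(dy,-.03,.03)
    print(name,np.round(cen*1e3,1),"yaw deg",round(np.degrees(yaw),2),"size",round(1e3*(L+res["+x"][1]+res["-x"][1]),1),round(1e3*(W+res["+y"][1]+res["-y"][1]),1))
    print({k:(round(np.degrees(v[0]),2),round(v[1]*1e3,2),int(v[2]),round(v[3]*1e3,2)) for k,v in res.items()})
    return cen,yaw
if __name__=="__main__":
    g=lambda im:cv2.cvtColor(im,cv2.COLOR_BGR2GRAY)
    for n in("top","scene"):
        c=cam(n)
        fit(c,[.474,.1545],np.radians(-8),.19,.07,.005,n+" tank",g)
        fit(c,[.5005,-.146],np.radians(-7.5),.18,.08,.006,n+" rack",g)
        # lug
        roi=(190,185,240,240) if n=="top" else (425,195,460,240)
        x0,y0,x1,y1=roi; b=cv2.resize(c.im[y0:y1,x0:x1],None,fx=8,fy=8,interpolation=cv2.INTER_CUBIC)
        m=(g(b)<(75 if n=="top" else 60)).astype(np.uint8)
        cs,_=cv2.findContours(m,cv2.RETR_EXTERNAL,cv2.CHAIN_APPROX_NONE);k=max(cs,key=cv2.contourArea)
        px=(k.reshape(-1,2)+.5)/8-.5+[x0,y0]
        if n=="top":
            w=np.array([c.onz(p,.095)[:2] for p in px])*1e3;print("lug",cv2.minAreaRect(w.astype(np.float32)), cv2.boundingRect(k))
        o=b.copy();cv2.drawContours(o,[k],-1,(0,0,255),1);cv2.imwrite(f"pics/lug_{n}.png",o)
E
python3 m2.py
```

```text
top tank [473.2 151. ] yaw deg -7.75 size 189.8 64.5
{'+x': (np.float64(-0.56), np.float64(-0.11), 37, np.float64(0.46)), '-x': (np.float64(-1.4), np.float64(-0.12), 39, np.float64(0.53)), '+y': (np.float64(0.45), np.float64(-2.66), 21, np.float64(0.96)), '-y': (np.float64(0.35), np.float64(-2.85), 41, np.float64(0.46))}
top rack [ 500.4 -147. ] yaw deg -7.74 size 178.7 78.4
{'+x': (np.float64(-0.06), np.float64(-0.65), 41, np.float64(0.43)), '-x': (np.float64(0.05), np.float64(-0.63), 41, np.float64(0.53)), '+y': (np.float64(-0.08), np.float64(-0.8), 25, np.float64(1.02)), '-y': (np.float64(-0.15), np.float64(-0.8), 41, np.float64(0.5))}
lug ((521.826416015625, 143.41143798828125), (19.136016845703125, 26.294578552246094), 81.97813415527344) (152, 177, 70, 86)
scene tank [483.  157.7] yaw deg -8.17 size 188.6 72.6
{'+x': (np.float64(0.05), np.float64(0.21), 41, np.float64(0.31)), '-x': (np.float64(1.65), np.float64(-1.62), 15, np.float64(1.61)), '+y': (np.float64(-0.25), np.float64(1.35), 41, np.float64(0.54)), '-y': (np.float64(-0.15), np.float64(1.21), 21, np.float64(1.04))}
scene rack [ 505.1 -143.6] yaw deg -7.7 size 178.8 79.1
{'+x': (np.float64(0.02), np.float64(-0.77), 41, np.float64(0.27)), '-x': (np.float64(1.31), np.float64(-0.48), 20, np.float64(0.92)), '+y': (np.float64(0.07), np.float64(-0.46), 39, np.float64(0.36)), '-y': (np.float64(0.04), np.float64(-0.42), 21, np.float64(0.5))}
```

Call:
{"name": "arm_command", "arguments": {
  "series": [
    [8.5,[2,-3,0],[0,0,1]],
    [8.5,[4,-6,0],[0,0,2.5]],
    [8.5,[6,-9.5,0],[0,0,4]],
    [8.5,[8,-13,0],[0,0,5.5]],
    [8.5,[10,-16.5,0],[0,0,7]],
    [8.5,[12.5,-20,0],[0,0,8.5]],
    [8.5,[15,-23.5,0],[0,0,10]],
    [8.5,[17,-27,0],[0,0,11.5]]
  ],
  "newtons": 50
}}

```text
clock: 1.07
eef_pos: [0.4046, 0.3358, 0.2317]
tool_rot: [0.083, 0.997, 0.0, 0.0]
wrist_force: [0.9, 1.0, -0.4]
width: 0.0848
```

Call:
{"name": "arm_command", "arguments": {
  "series": [
    [4,[2,-3,-0.5],[0,0,0.5]],
    [4,[4,-6,-1],[0,0,1]],
    [4,[6,-9,-2],[0,0,1.4]],
    [4,[8,-12.5,-3],[0,0,1.7]],
    [4,[10,-15.8,-4],[0,0,1.7]],
    [4,[11.4,-17.8,-5],[0,0,1.7]],
    [4,[11.8,-18.8,-5.5],[0,0,1.7]],
    [4,[11.8,-18.8,-5.5],[0,0,1.7]]
  ]
}}

```text
clock: 1.73
eef_pos: [0.5215, 0.1475, 0.1748]
tool_rot: [0.071, 0.997, -0.0, -0.001]
wrist_force: [0.3, 0.3, 0.2]
width: 0.0402
```

```bash
cat > snap.py <<'E'
import sys
from h import *
tag=sys.argv[1]; st=bot.state(); print(st["clock"],np.round(st["eef_pos"],4),np.round(st["tool_rot"],4),np.round(st["wrist_force"],1),round(st["width"],4))
t=cam("top");s=cam("scene")
np.savez(f"snap_{tag}.npz",t=t.im,s=s.im)
p=st["eef_pos"];print("tcp proj top",t.proj(p),"scene",s.proj(p))
def crop(c,cen,w,h,K):
    x0=int(np.clip(cen[0]-w/2,0,640-w));y0=int(np.clip(cen[1]-h/2,0,400-h));print("crop",x0,y0,K)
    return cv2.resize(c.im[y0:y0+h,x0:x0+w],None,fx=K,fy=K,interpolation=cv2.INTER_CUBIC)
cv2.imwrite(f"pics/{tag}.png",np.hstack([crop(t,t.proj(p),80,100,5),crop(s,s.proj(p),80,100,5)]))
E
python3 snap.py a
```

```text
1.7333 [0.5215 0.1475 0.1748] [ 7.080e-02  9.975e-01 -4.000e-04 -1.400e-03] [0.3 0.3 0.2] 0.0402
tcp proj top [201.63926036 212.19509707] scene [445.54342105 167.94493603]
crop 161 162 5
crop 405 117 5
```

View pics/a.png

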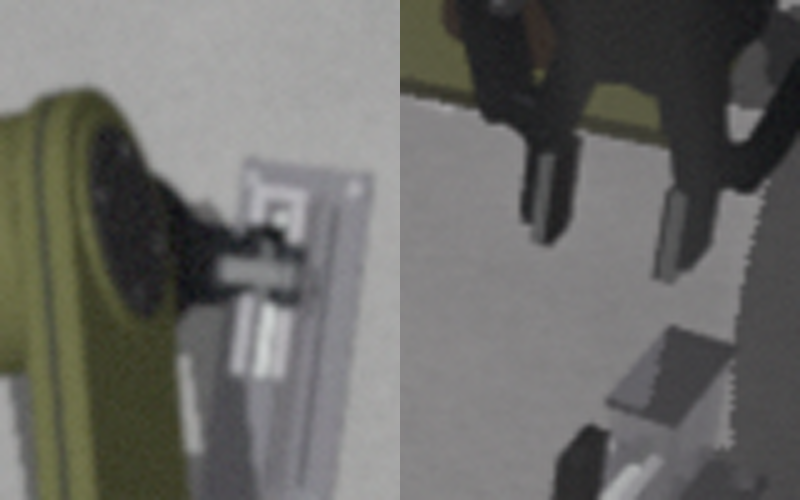

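```bash
cat > ov.py <<'E'
from h import *
out=[]
t=cam("top");s=cam("scene")
t.im=cv2.imread("pics/top0.png");s.im=cv2.imread("pics/scene0.png")
K=5
def box(c,cen,yaw,L,W,z,col,img,x0,y0):
    R=np.array([[np.cos(yaw),-np.sin(yaw)],[np.sin(yaw),np.cos(yaw)]])
    P=[ (c.proj([*(np.array(cen)+R@np.array([a*L/2,b*W/2])),z])-[x0,y0]+.5)*K for a,b in((1,1),(1,-1),(-1,-1),(-1,1))]
    cv2.polylines(img,[np.round(P).astype(int)],True,col,1)
for c,rois in((t,((190,185,75,95),(295,175,75,95))),(s,((405,170,80,95),(265,155,85,75)))):
    ims=[]
    for (x0,y0,w,h),obj in zip(rois,("tank","rack")):
        im=cv2.resize(c.im[y0:y0+h,x0:x0+w],None,fx=K,fy=K,interpolation=cv2.INTER_CUBIC)
        if obj=="tank":
            box(c,[.4732,.153],np.radians(-8),.19,.07,.005,(0,0,255),im,x0,y0); box(c,[.482,.159],np.radians(-8.1),.19,.07,.005,(0,255,0),im,x0,y0)
        else:
            box(c,[.5004,-.147],np.radians(-7.7),.18,.08,.006,(0,0,255),im,x0,y0); box(c,[.5051,-.1436],np.radians(-7.7),.18,.08,.006,(0,255,0),im,x0,y0)
        im=cv2.copyMakeBorder(im,0,500-im.shape[0],0,0,cv2.BORDER_CONSTANT);ims.append(im)
    out.append(np.hstack(ims))
cv2.imwrite("pics/ov_t.png",out[0][:,:800]);cv2.imwrite("pics/ov_s.png",out[1][:,:825])
E
python3 ov.py
```

```text
(no output)
```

View pics/ov_t.png

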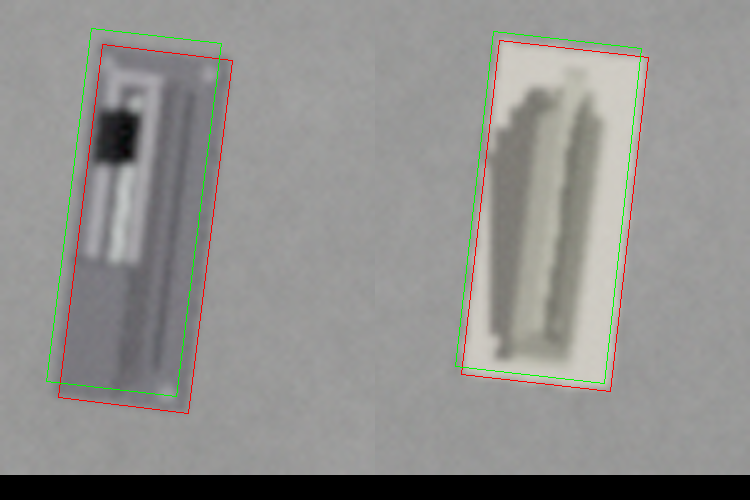

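View pics/ov_s.png

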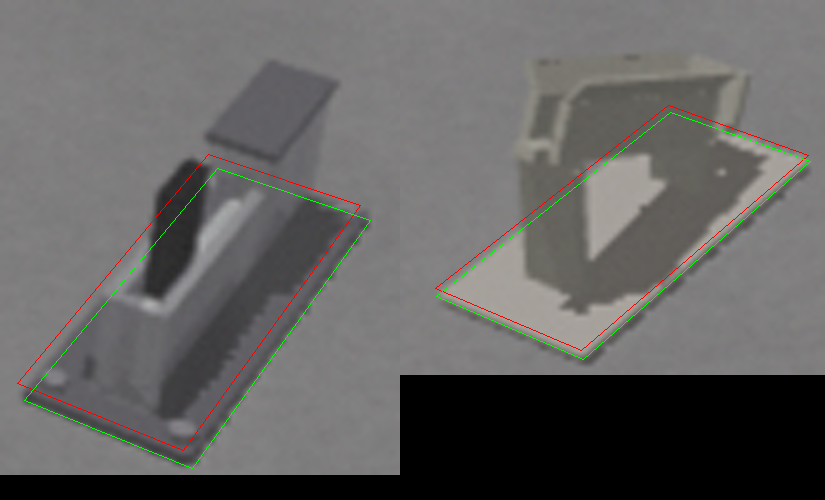

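Run:
```python
from h import *
s=cam("scene");t=cam("top")
im=cv2.imread("pics/scene0.png")
print(s.onz((444,202.5),.095)*1e3)
a=cv2.resize(im[195:235,425:465],None,fx=15,fy=15,interpolation=cv2.INTER_CUBIC)
a=cv2.convertScaleAbs(a,alpha=1.8)
cv2.imwrite("pics/l.png",a)
```

```text
[514.27829089 152.9547443   95.        ]
```

View pics/l.png

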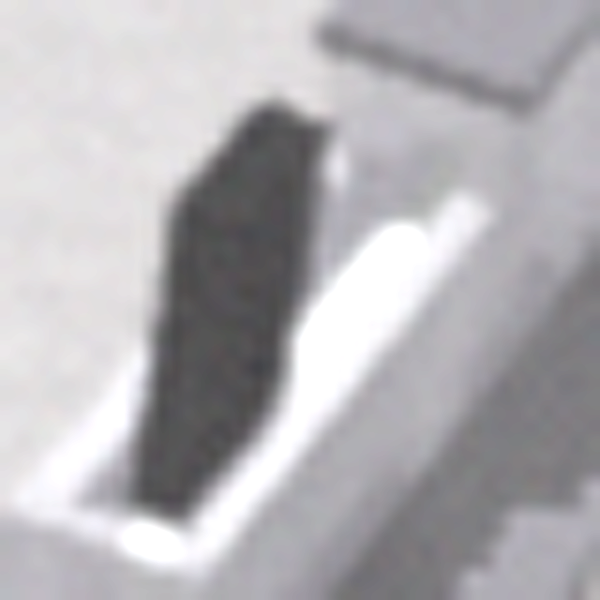

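Run:
```python
from h import *
s=cam("scene");t=cam("top")
for p in [(252,167),(270,100),(325,128),(178,205),(235,230)]:
    print(np.round(s.onz((p[0]/15+424.5,p[1]/15+194.5),.095)*1e3,1))
print(s.proj([.524,.150,.095]),t.proj([.524,.150,.095]))
```

```text
[526.6 151.1  95. ]
[511.2 149.2  95. ]
[514.2 157.1  95. ]
[538.6 145.   95. ]
[540.7 152.8  95. ]
[441.09635639 204.77579538] [210.20339483 211.09533484]
```

Call:
{"name": "arm_command", "arguments": {
  "series": [
    [4,[0.25,0.2,-2],[0,0,0]],
    [4,[0.25,0.2,-4],[0,0,0]],
    [4,[0.25,0.2,-6],[0,0,0]],
    [4,[0.25,0.2,-8],[0,0,0]],
    [4,[0.25,0.2,-9.5],[0,0,0]],
    [4,[0.25,0.2,-10.6],[0,0,0]],
    [4,[0.25,0.2,-11.3],[0,0,0]],
    [3,[0.25,0.2,-11.3],[0,0,0]]
  ],
  "newtons": 20
}}

```text
clock: 2.8
eef_pos: [0.5232, 0.1516, 0.0619]
tool_rot: [0.069, 0.998, -0.0, -0.001]
wrist_force: [-0.6, 0.2, -1.0]
width: 0.0302
```

```bash
python3 snap.py b
```

```text
2.8 [0.5232 0.1516 0.0619] [ 6.890e-02  9.976e-01 -3.000e-04 -1.200e-03] [-0.6  0.2 -1. ] 0.0302
tcp proj top [213.14457868 211.43773205] scene [439.90044877 218.62788642]
crop 173 161 5
crop 399 168 5
```

View pics/b.png

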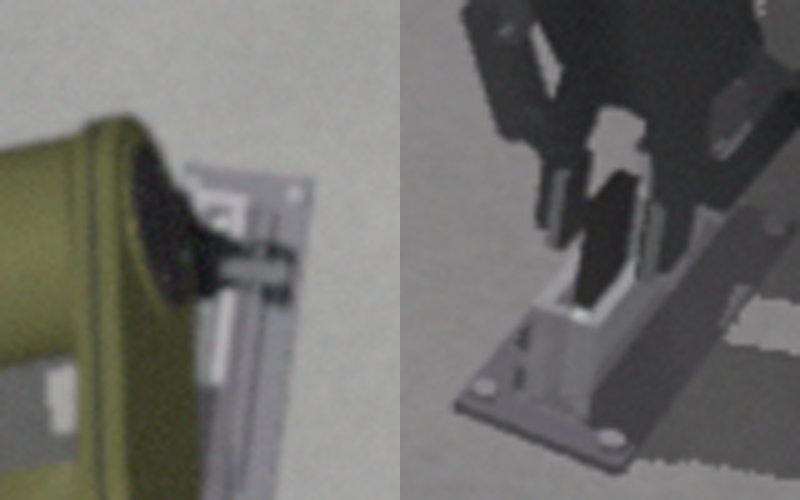

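Run:
```python
from h import *
s=cam("scene")
a=s.im[190:240,415:465]; a=cv2.convertScaleAbs(cv2.resize(a,None,fx=12,fy=12,interpolation=cv2.INTER_CUBIC),alpha=2.2)
st=bot.state();p=st["eef_pos"]
y=np.radians(-7.9);ex=np.array([np.cos(y),np.sin(y),0]);ey=np.array([-ex[1],ex[0],0])
for q,col in ((p,(0,0,255)),(p+ex*.011+ey*.015,(0,255,0)),(p+ex*.011-ey*.015,(0,255,0)),(p+ex*.011,(255,0,0))):
    u=(s.proj(q)-[415,190]+.5)*12; cv2.circle(a,tuple(int(v) for v in u),4,col,-1)
cv2.imwrite("pics/z.png",a)
print(p)
```

```text
[0.52501362 0.15168305 0.06446878]
```

View pics/z.png

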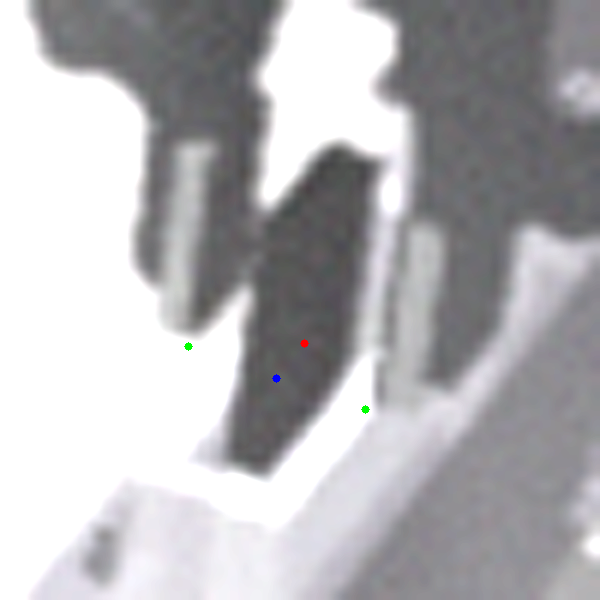

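Call:
{"name": "arm_command", "arguments": {
  "series": [
    [3,[0.1,0.2,-0.1],[0,0,0]],
    [2.2,[0.1,0.2,-0.1],[0,0,0]],
    [1.8,[0.1,0.2,-0.1],[0,0,0]],
    [1.5,[0.1,0.2,-0.1],[0,0,0]],
    [1.5,[0.1,0.2,-0.1],[0,0,0]]
  ],
  "newtons": 20
}}

```text
clock: 3.37
eef_pos: [0.5253, 0.1534, 0.0626]
tool_rot: [0.069, 0.998, 0.0, 0.0]
wrist_force: [0.5, -0.1, 0.0]
width: 0.0152
```

```bash
cat > z.py <<'E'
import sys
from h import *
st=bot.state();p=st["eef_pos"];print(st["clock"],np.round(p,4),np.round(st["wrist_force"],1),round(st["width"],4))
x0,y0,w,K,name,al=int(sys.argv[2]),int(sys.argv[3]),int(sys.argv[4]),float(sys.argv[5]),sys.argv[6],float(sys.argv[7])
s=cam(sys.argv[1])
a=s.im[y0:y0+int(w*.75),x0:x0+w]; a=cv2.convertScaleAbs(cv2.resize(a,None,fx=K,fy=K,interpolation=cv2.INTER_CUBIC),alpha=al)
cv2.imwrite("pics/"+name,a); print("tcp",(s.proj(p)-[x0,y0]+.5)*K)
E
python3 z.py scene 405 190 67 11.9 z2.png 2
```

```text
3.3667 [0.5253 0.1534 0.0626] [ 0.5 -0.1  0. ] 0.0152
tcp [429.42196823 353.63921533]
```

View pics/z2.png

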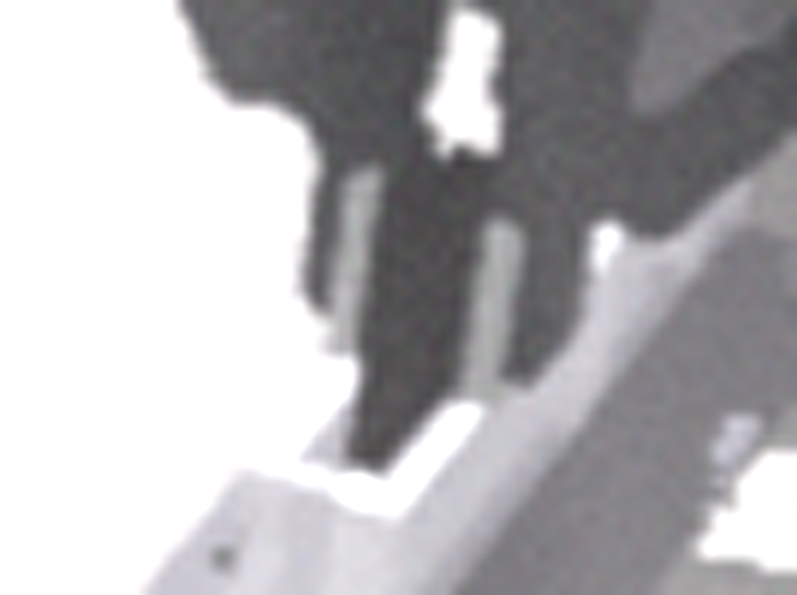

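Opening is 15 mm around the lug with no force and the lug lies between both pads. Closing.

Call:
{"name": "arm_command", "arguments": {
  "series": [
    [1.2,[0,0,0],[0,0,0]],
    [0.8,[0,0,0],[0,0,0]],
    [0.5,[0,0,0],[0,0,0]],
    [0.5,[0,0,0],[0,0,0]]
  ],
  "newtons": 20
}}

```text
clock: 3.75
eef_pos: [0.5251, 0.1518, 0.0625]
tool_rot: [0.069, 0.998, -0.002, -0.0]
wrist_force: [-1.3, -6.1, 3.1]
width: 0.01
```

```bash
python3 z.py scene 405 190 67 11.9 z3.png 2; python3 -c "
from h import *
st=bot.state();print(st['eef_pos'],st['tool_rot'],st['wrist_force'],st['moment'])"
```

```text
3.75 [0.5251 0.1518 0.0625] [-1.3 -6.1  3.1] 0.01
tcp [419.71299015 350.85045478]
[0.52510365 0.15179633 0.06244832] [ 6.88268137e-02  9.97627014e-01 -1.78021654e-03 -2.04421134e-04] [-0.83442978 -7.10506236  2.84473856] [-1.22379201  0.16447437 -0.03320598]
```

View pics/z3.png

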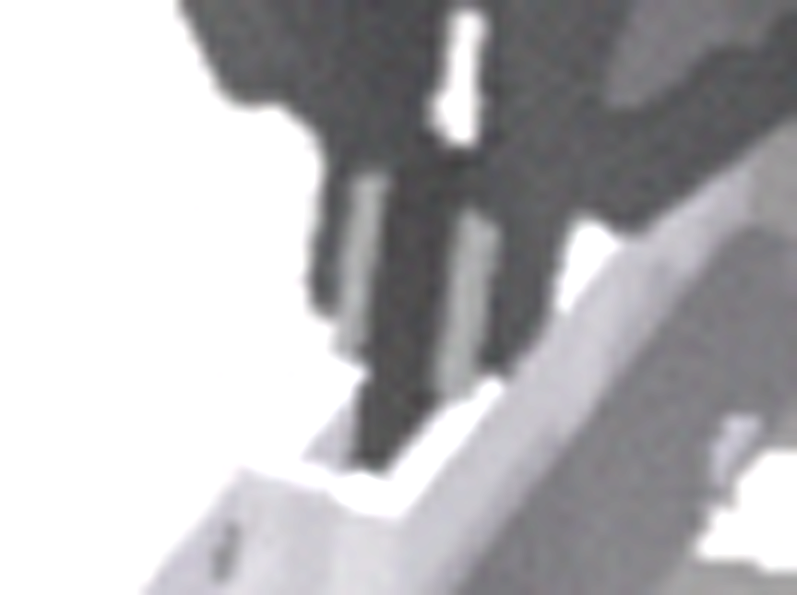

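Call:
{"name": "arm_command", "arguments": {
  "series": [
    [0.5,[-0.02,-0.15,0],[0,0,0]],
    [0.5,[-0.04,-0.3,0],[0,0,0]],
    [0.5,[-0.04,-0.3,0],[0,0,0]],
    [0.5,[-0.04,-0.3,0],[0,0,0]]
  ],
  "newtons": 20
}}

```text
clock: 4.13
eef_pos: [0.5249, 0.1506, 0.0624]
tool_rot: [0.069, 0.998, 0.0, 0.0]
wrist_force: [0.3, -0.2, 0.1]
width: 0.0101
```

```bash
python3 -c "
from h import *
st=bot.state();print(st['eef_pos'],st['tool_rot'],st['wrist_force'],st['moment'],st['width'])"
```

```text
[0.52490219 0.15057596 0.06240439] [6.92535745e-02 9.97599048e-01 2.31970975e-04 1.64666864e-04] [ 0.3196048 -0.1696112  0.1132218] [ 0.0577195  -0.03309752 -0.04514066] 0.010070115846913853
```

Call:
{"name": "arm_command", "arguments": {
  "series": [
    [0.5,[0,0,0],[0,0,0]],
    [0.5,[0,0,0],[0,0,0]],
    [0.5,[-0.3,0.04,0.62],[-0.4,-3,0]],
    [0.5,[-0.63,0.09,1.22],[-0.8,-5.9,0]],
    [0.5,[-0.97,0.13,1.8],[-1.25,-8.9,0]],
    [0.5,[-1.32,0.18,2.36],[-1.7,-11.9,0]],
    [0.5,[-1.32,0.18,2.36],[-1.7,-11.9,0]],
    [0.5,[-1.32,0.18,2.36],[-1.7,-11.9,0]]
  ],
  "newtons": 60
}}

```text
clock: 4.8
eef_pos: [0.5106, 0.1524, 0.0854]
tool_rot: [0.068, 0.992, -0.008, 0.104]
wrist_force: [-0.5, -0.2, -1.5]
width: 0.0091
```

```bash
python3 z.py scene 395 180 80 10 z4.png 1.8;python3 -c "
from h import *
st=bot.state();print(st['eef_pos'],st['tool_rot'],st['wrist_force'],st['moment'],st['width'],st['joints'])"
```

```text
4.8 [0.5106 0.1524 0.0854] [-0.5 -0.2 -1.5] 0.0091
tcp [490.76555761 259.85101389]
[0.5112274  0.15228857 0.08550851] [ 0.06854986  0.99221751 -0.00762469  0.10366872] [ 0.16870639 -0.42813366 -0.97934786] [ 0.01722845  0.08863439 -0.02471491] 0.009402034864822889 [ 0.22761475 -0.10298782  2.14887535 -0.09534613  0.9033756  -1.15340616]
```

View pics/z4.png

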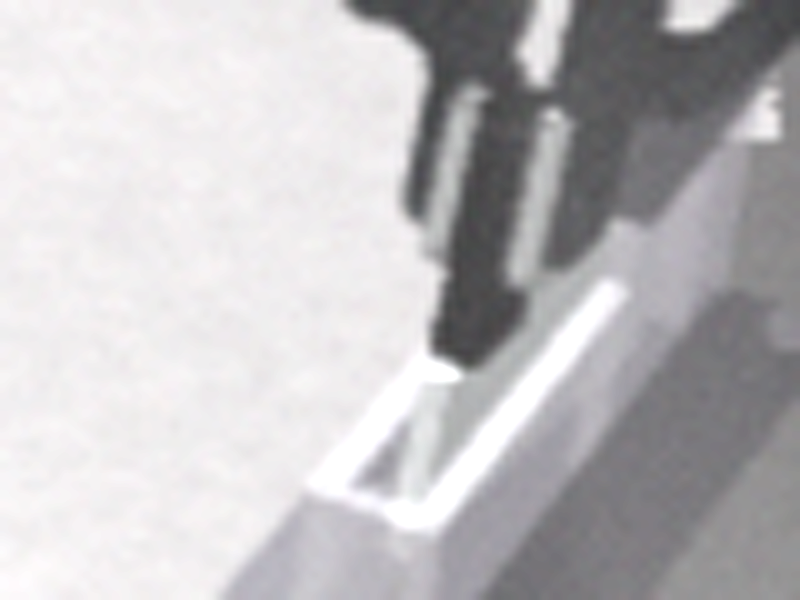

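Call:
{"name": "arm_command", "arguments": {
  "series": [
    [0.5,[-0.26,0.04,0.58],[-0.5,-3.6,0]],
    [0.5,[-0.52,0.07,1.14],[-1,-7.3,0]],
    [0.5,[-0.78,0.11,1.68],[-1.5,-10.9,0]],
    [0.5,[-0.55,0.08,1.87],[-1.75,-12.5,0]],
    [0.5,[-0.3,0.05,2.05],[-2,-14.2,0]],
    [0.5,[-0.05,0.01,2.23],[-2.2,-15.8,0]],
    [0.5,[-0.05,0.01,2.23],[-2.2,-15.8,0]],
    [0.5,[-0.05,0.01,2.23],[-2.2,-15.8,0]]
  ]
}}

```text
clock: 5.52
eef_pos: [0.5112, 0.1522, 0.1078]
tool_rot: [0.067, 0.968, -0.017, 0.24]
wrist_force: [0.1, -0.7, -1.2]
width: 0.0093
```

```bash
python3 z.py scene 395 160 80 10 z5.png 1.8;python3 -c "
from h import *
st=bot.state();print(st['eef_pos'],st['tool_rot'],st['wrist_force'],st['moment'],st['width'],st['joints'])"
```

```text
5.5167 [0.5112 0.1522 0.1078] [ 0.1 -0.7 -1.2] 0.0093
tcp [503.97649875 365.50633394]
[0.5112297  0.15216899 0.10784962] [ 0.06737243  0.96822685 -0.01725196  0.24020845] [ 0.70629665  0.18997175 -1.96959956] [0.05403843 0.34128349 0.02804345] 0.009092127864763827 [ 0.28964804 -0.25609578  2.28552705 -0.31233269  0.68844173 -0.94272627]
```

View pics/z5.png

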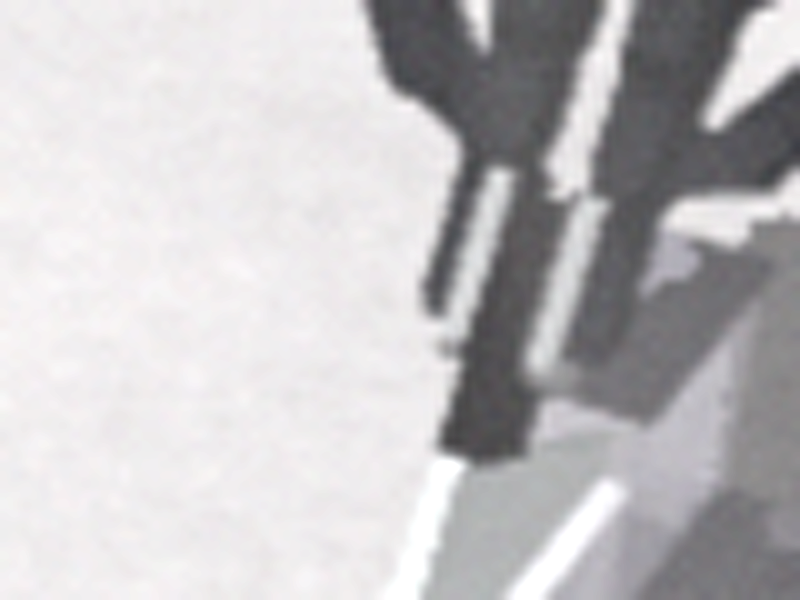

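Call:
{"name": "arm_command", "arguments": {
  "series": [
    [0.5,[0.7,-0.1,0.38],[0,0,0]],
    [0.5,[1.5,-0.21,0.81],[0,0,0]],
    [0.5,[2.3,-0.32,1.24],[0,0,0]],
    [0.5,[2.3,-0.32,1.24],[0,0,0]]
  ]
}}

```text
clock: 5.9
eef_pos: [0.537, 0.1491, 0.1231]
tool_rot: [0.068, 0.968, -0.017, 0.243]
wrist_force: [0.4, -0.1, -1.3]
width: 0.0092
```

```bash
python3 z.py scene 375 140 107 7.5 z6.png 1.8;python3 -c "
from h import *
st=bot.state();print(st['eef_pos'],st['tool_rot'],st['wrist_force'],st['moment'],st['width'],st['joints'])"
```

```text
5.9 [0.537  0.1491 0.1231] [ 0.4 -0.1 -1.3] 0.0092
tcp [495.82102965 423.56041362]
[0.53594076 0.14903076 0.12220411] [ 0.06769561  0.96774997 -0.01680754  0.24206364] [ 0.46458204  0.00465644 -1.76575376] [ 0.04987158  0.35349169 -0.01437602] 0.008937807388267324 [ 0.266981   -0.2221684   2.2324304  -0.29395122  0.69702904 -0.97957564]
```

View pics/z6.png

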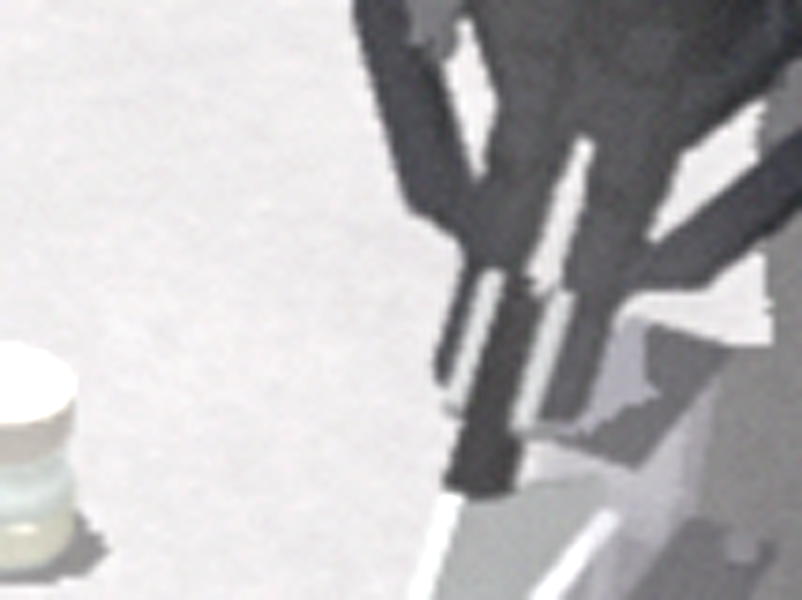

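Call:
{"name": "arm_command", "arguments": {
  "series": [
    [0.5,[1,-0.14,0.54],[0,0,0]],
    [0.5,[2,-0.28,1.08],[0,0,0]],
    [0.5,[3,-0.42,1.62],[0,0,0]],
    [0.5,[4,-0.56,2.16],[0,0,0]],
    [0.5,[4.8,-0.67,2.6],[0,0,0]],
    [0.5,[4.8,-0.67,2.6],[0,0,0]]
  ]
}}

```text
clock: 6.45
eef_pos: [0.5848, 0.1423, 0.149]
tool_rot: [0.068, 0.968, -0.017, 0.243]
wrist_force: [0.3, -1.0, -1.7]
width: 0.0092
```

```bash
python3 z.py scene 375 140 107 7.5 z7.png 1.8;python3 z.py top 160 160 100 7.5 t7.png 1.3; python3 -c "
from h import *
st=bot.state();print(st['eef_pos'],st['tool_rot'],st['wrist_force'],st['moment'],st['width'],st['joints'])"
```

```text
6.45 [0.5848 0.1423 0.149 ] [ 0.3 -1.  -1.7] 0.0092
tcp [425.05527047 429.64694307]
6.5 [0.5835 0.1423 0.1478] [-0.7 -0.6 -1.4] 0.0092
tcp [355.8264362  193.30456294]
[0.58245315 0.14227094 0.14681194] [ 0.06742249  0.96802011 -0.01709564  0.24103736] [-0.94877014 -0.13609981 -0.75432059] [ 0.05985259  0.35331001 -0.03740922] 0.008936708925612675 [ 0.22770422 -0.15068938  2.12610558 -0.25791276  0.72285285 -1.04850293]
```

View pics/z7.png

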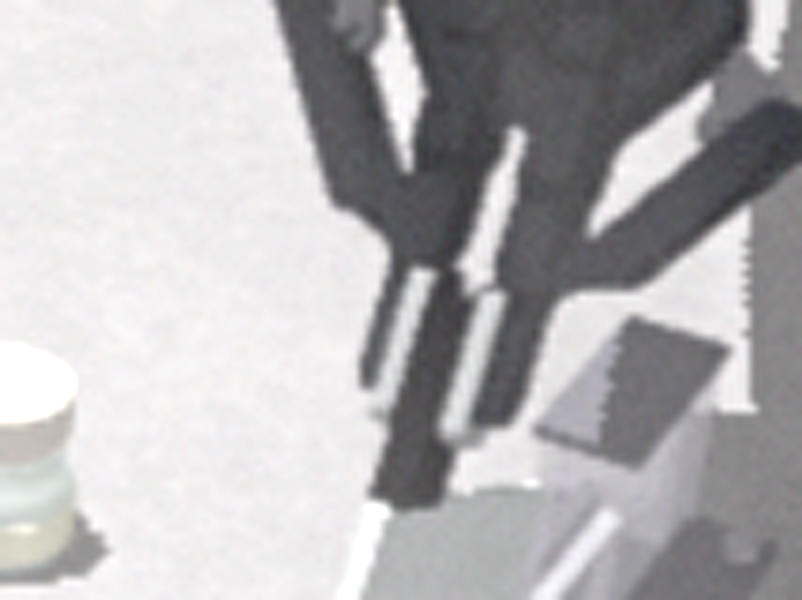

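View pics/t7.png

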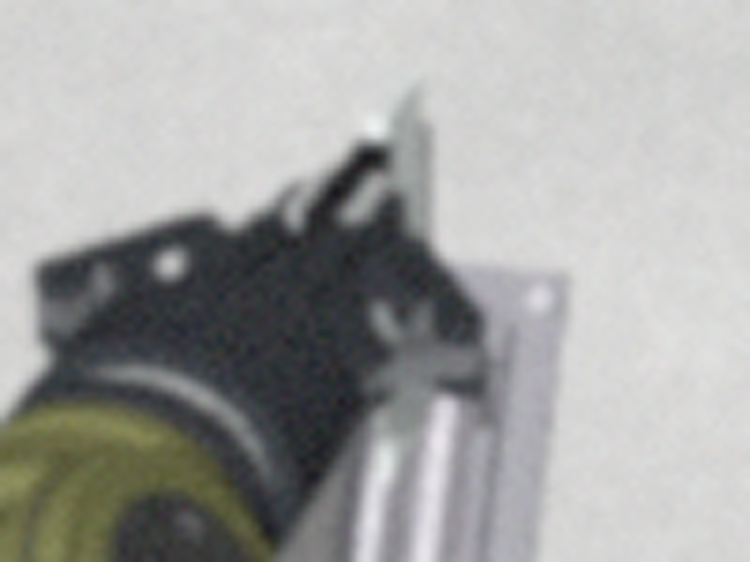

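Call:
{"name": "arm_command", "arguments": {
  "series": [
    [0.5,[0,0,1.5],[0,0,0]],
    [0.5,[0,0,4],[0,0,0]],
    [0.5,[0,0,7],[0,0,0]],
    [0.5,[0,0,9.5],[0,0,0]],
    [0.5,[0,0,11],[0,0,0]],
    [0.5,[-0.4,-1.5,11],[0,0,0]],
    [0.5,[-0.8,-4,11],[0,0,0]],
    [0.5,[-1.5,-7,11],[0.1,1,0]]
  ]
}}

```text
clock: 7.22
eef_pos: [0.566, 0.073, 0.2559]
tool_rot: [0.066, 0.97, -0.016, 0.232]
wrist_force: [0.4, -0.4, -1.0]
width: 0.009
```

Call:
{"name": "arm_command", "arguments": {
  "series": [
    [0.5,[-0.7,-3,0],[0.1,0.5,0]],
    [0.5,[-1.4,-6,0],[0.1,1,0]],
    [0.5,[-2.1,-9,0],[0.2,1.5,0]],
    [0.5,[-2.8,-12,0],[0.3,2,0]],
    [0.5,[-3.5,-15,0],[0.3,2,0]],
    [0.5,[-4.1,-18,0],[0.3,2,0]],
    [0.5,[-4.5,-20.5,0],[0.3,2,0]],
    [0.5,[-4.8,-22,0],[0.3,2,0]]
  ]
}}

```text
clock: 7.88
eef_pos: [0.5178, -0.1496, 0.2558]
tool_rot: [0.068, 0.974, -0.016, 0.215]
wrist_force: [0.4, 0.7, -1.7]
width: 0.0093
```

```bash
python3 z.py scene 220 60 160 5 z8.png 1.6;python3 z.py top 270 150 120 6.5 t8.png 1.3; python3 -c "
from h import *
st=bot.state();print(st['eef_pos'],st['tool_rot'],st['wrist_force'],st['moment'],st['width'],st['joints'])"
```

```text
7.8833 [ 0.5178 -0.1496  0.2558] [ 0.4  0.7 -1.7] 0.0093
tcp [409.19687114 193.29059421]
7.9333 [ 0.5176 -0.151   0.2558] [-0.7 -0.8 -1.2] 0.0089
tcp [440.85817465 400.66385999]
[ 0.51798797 -0.14941495  0.25573637] [ 0.06925638  0.9740876  -0.01582376  0.21472427] [ 0.22229023 -0.33740157 -2.03083151] [0.05920265 0.37458196 0.00529158] 0.009180326025632082 [-0.44447516 -0.40620387  2.12624827  0.14728364  1.00961988 -1.92572544]
```

View pics/z8.png

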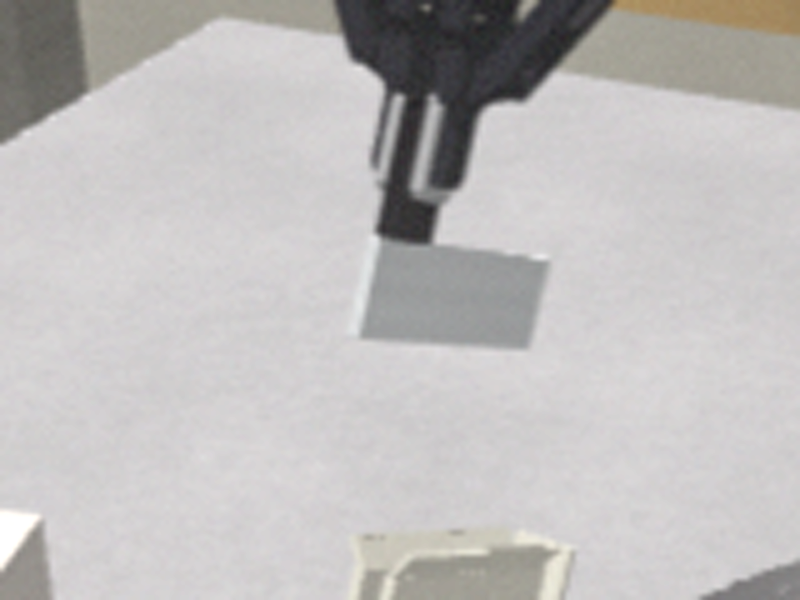

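View pics/t8.png

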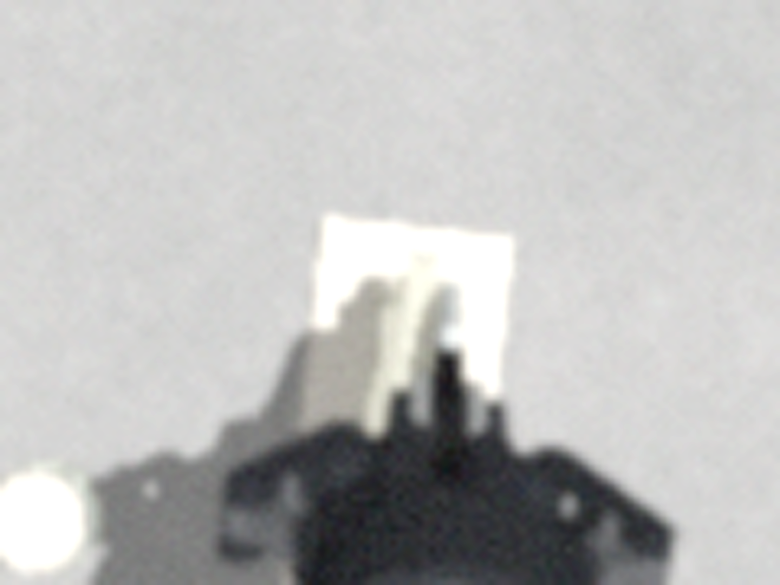

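Run:
```python
from h import *
s=cam("scene");st=bot.state();p=st["eef_pos"];print(p, -s.T[:3,:3].T@s.T[:3,3])
y=np.radians(-7.8);ex=np.array([np.cos(y),np.sin(y),0]);ey=np.array([-ex[1],ex[0],0])
R=cv2.Rodrigues(np.array([0,0,0.]))[0]
from scipy.spatial.transform import Rotation as Ro
M=Ro.from_quat(st["tool_rot"]).as_matrix();print("tool y",M[:,1],"tool z",M[:,2],"tilt",np.degrees(np.arctan2(M[:,2]@ex,-M[2,2])), "yaw",np.degrees(np.arctan2(M[1,1],M[0,1]))-90)
a=s.im[60:180,220:380]
pts=dict(toe=(528,348),farlow=(360,338),fartop=(378,238),neartop=(548,258))
W={}
for k,q in pts.items():
    w=s.onplane((q[0]/5+219.5,q[1]/5+59.5),p+ey*.003,ey)
    d=w-p;W[k]=np.array([d@ex,d[2]])*1e3;print(k,np.round(W[k],1))
for a,b in(("toe","farlow"),("neartop","fartop"),("toe","neartop"),("farlow","fartop")):
    d=W[b]-W[a];print(a,b,round(np.hypot(*d),1),round(np.degrees(np.arctan2(d[1],d[0])),1))
```

```text
[ 0.51827711 -0.14816996  0.25577337] [1.29880545 0.29417707 0.63902696]
tool y [ 1.40358140e-01  9.90100718e-01 -4.00460478e-04] tool z [ 0.4162979  -0.05938197 -0.90728708] tilt 24.866566003092885 yaw -8.068571423063474
toe [-75.1 -97.9]
farlow [ 40.9 -44.5]
fartop [26.5 -7.7]
neartop [-91.1 -61.6]
toe farlow 127.7 24.7
neartop fartop 129.4 24.6
toe neartop 39.7 113.8
farlow fartop 39.5 111.4
```

Run:
```python
from h import *
s=cam("scene");im=cv2.cvtColor(cv2.imread("pics/scene0.png"),cv2.COLOR_BGR2GRAY).astype(np.float32)
y=np.radians(-7.7);ex=np.array([np.cos(y),np.sin(y)]);ey=np.array([-ex[1],ex[0]]);cen=np.array([.5035,-.1445])
for nm,n,t,hn,ht in(("+x",ex,ey,.09,.04),("+y",ey,ex,.04,.09),("-y",-ey,ex,.04,.09)):
    V=[]
    offs=np.arange(-.008,.0081,.001)
    for q in np.linspace(-.9,.9,61):
        P=np.array([s.proj([*(cen+n*(hn+o)+t*ht*q),.006]) for o in offs],np.float32)
        V.append(cv2.remap(im,P[None,:,0],P[None,:,1],cv2.INTER_LINEAR)[0])
    V=np.array(V)
    print(nm,"first half",np.round(np.median(V[:30],0)).astype(int),"\n second",np.round(np.median(V[31:],0)).astype(int))
```

```text
+x first half [162 162 162 162 161 160 157 150 141 130 118 112 110 113 118 124 126] 
 second [162 162 162 162 162 160 157 150 141 130 118 110 108 113 119 123 126]
+y first half [150 160 162 162 161 160 155 147 135 121 107 100  99 103 113 122 126] 
 second [118 124 134 145 156 159 155 146 135 120 107 100  99 104 113 121 126]
-y first half [112 105 101 100  99  98  98  98  97  97  97  97  96  97  97  96  96] 
 second [157 161 161 160 157 153 148 141 136 131 130 129 129 129 130 130 130]
```

Run:
```python
from h import *
t=cam("top");st=bot.state();p=st["eef_pos"]
y=np.radians(-8.0);ex=np.array([np.cos(y),np.sin(y),0]);ey=np.array([-ex[1],ex[0],0]);ez=np.array([0,0,1.])
x0,y0,K=310,175,16
a=cv2.resize(t.im[y0:y0+37,x0:x0+50],None,fx=K,fy=K,interpolation=cv2.INTER_CUBIC)
def dot(d,col):
    for sgn in(-1,1):
        q=p+ex*d[0]*1e-3+ez*d[1]*1e-3+ey*sgn*d[2]*1e-3
        u=(t.proj(q)-[x0,y0]+.5)*K;cv2.circle(a,tuple(int(v) for v in u),3,col,-1)
dot((25.5,-7.3,3),(0,0,255));dot((42.4,-43.6,3),(0,255,0));dot((20,-9.9,5),(255,0,0));dot((-1.1,35.4,5),(255,255,0))
print(p)
cv2.imwrite("pics/t9.png",a)
```

```text
[ 0.51881526 -0.14685308  0.2560608 ]
```

View pics/t9.png

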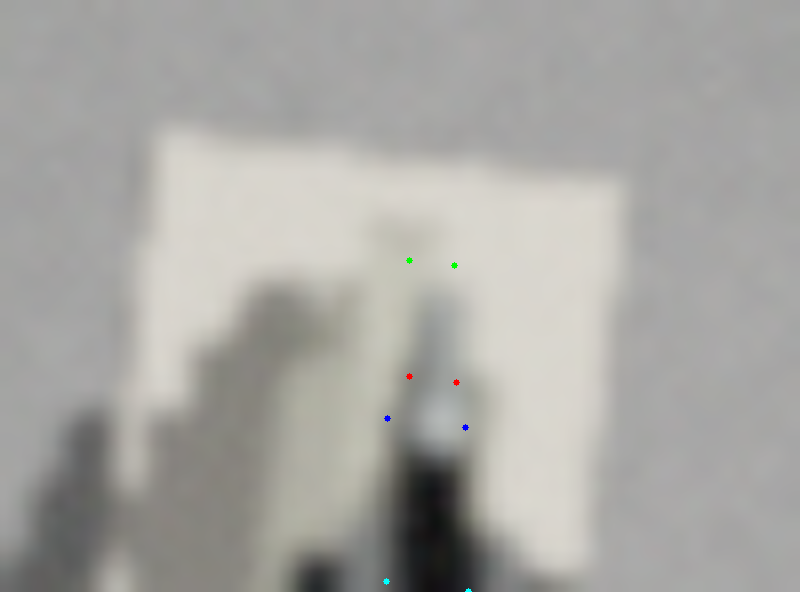

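Call:
{"name": "arm_command", "arguments": {
  "series": [
    [0.5,[0.1,0,-1.5],[0,0,0.3]],
    [0.5,[0.2,0,-3],[0,0,0.3]],
    [0.5,[0.3,0,-5],[0,0,0.3]],
    [0.5,[0.35,0.05,-7],[0,0,0.3]],
    [0.5,[0.35,0.05,-8.5],[0,0,0.3]],
    [0.5,[0.35,0.05,-9],[0,0,0.3]],
    [0.5,[0.35,0.05,-9],[0,0,0.3]],
    [0.5,[0.35,0.05,-9],[0,0,0.3]]
  ]
}}

```text
clock: 8.8
eef_pos: [0.523, -0.1464, 0.1671]
tool_rot: [0.064, 0.974, -0.015, 0.216]
wrist_force: [-0.1, -0.0, -1.6]
width: 0.009
```

```bash
python3 z.py scene 250 110 100 8 z10.png 1.5;python3 z.py top 290 165 75 10 t10.png 1.1; python3 -c "
from h import *
st=bot.state();print(st['eef_pos'],st['tool_rot'],st['wrist_force'],st['moment'],st['width'],st['joints'])"
```

```text
8.8 [ 0.523  -0.1464  0.1671] [-0.1 -0.  -1.6] 0.009
tcp [428.76753949 241.71098782]
8.85 [ 0.5234 -0.1468  0.1681] [ 0.1 -0.1 -1.5] 0.0094
tcp [435.99242927 440.98974562]
[ 0.52357776 -0.14704371  0.16848226] [ 0.0645222   0.97397049 -0.01525834  0.21676152] [-0.15346632  0.70564882 -1.37852246] [0.02979804 0.25156039 0.01049026] 0.008851342879564178 [-0.43661549 -0.3218607   2.21493597  0.17003848  0.83497593 -1.96295586]
```

View pics/z10.png

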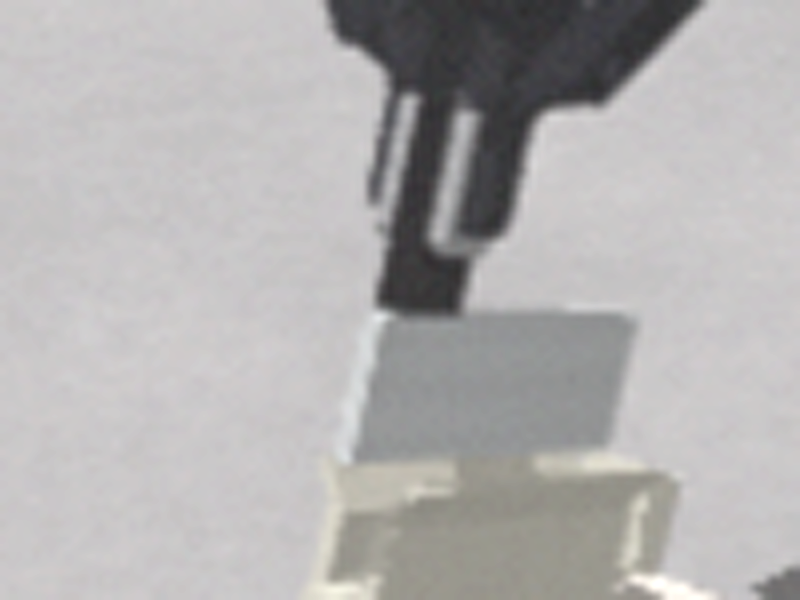

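View pics/t10.png

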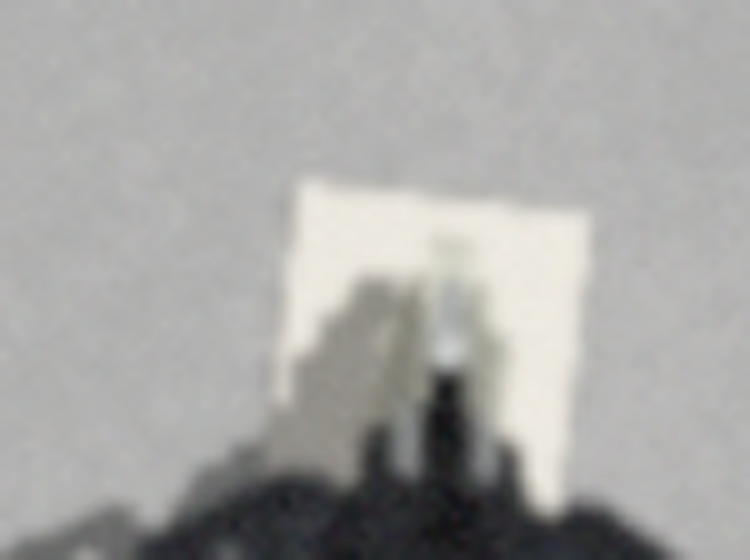

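Call:
{"name": "arm_command", "arguments": {
  "series": [
    [0.5,[-0.05,0,-0.8],[0,0,0]],
    [0.5,[-0.1,-0.05,-1.6],[0,0,0]],
    [0.5,[-0.1,-0.05,-2.4],[0,0,0]],
    [0.5,[-0.1,-0.05,-2.9],[0,0,0]],
    [0.5,[-0.1,-0.05,-2.9],[0,0,0]],
    [0.5,[-0.1,-0.05,-2.9],[0,0,0]]
  ]
}}

```text
clock: 9.4
eef_pos: [0.5212, -0.1475, 0.1367]
tool_rot: [0.065, 0.974, -0.015, 0.215]
wrist_force: [-0.2, 0.1, -1.4]
width: 0.0094
```

```bash
python3 z.py scene 250 120 100 8 z11.png 1.5;python3 z.py top 290 165 75 10 t11.png 1.1; python3 -c "
from h import *
st=bot.state();print(st['eef_pos'],st['tool_rot'],st['wrist_force'],st['moment'],st['width'],st['joints'])"
```

```text
9.4 [ 0.5212 -0.1475  0.1367] [-0.2  0.1 -1.4] 0.0094
tcp [432.62884432 261.20887779]
9.45 [ 0.5216 -0.1476  0.1374] [ 0.5 -0.1 -2.2] 0.009
tcp [433.29284297 449.72583967]
[ 0.52176121 -0.14774801  0.13784748] [ 0.06507027  0.97418037 -0.01495331  0.21567304] [-0.77133902  0.38237109 -1.40885712] [0.05676632 0.26343701 0.04596956] 0.00890450226057728 [-0.43966983 -0.28757066  2.24314317  0.18124162  0.77611356 -1.98021545]
```

View pics/z11.png

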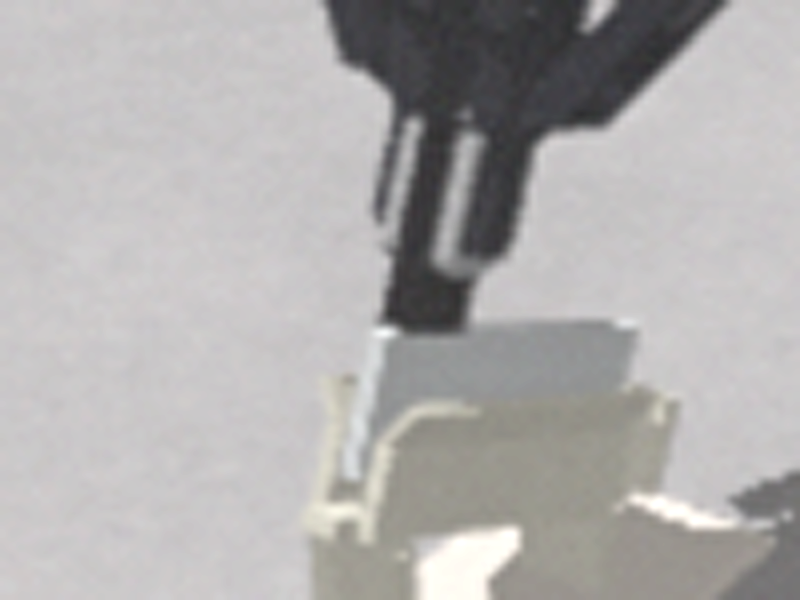

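View pics/t11.png

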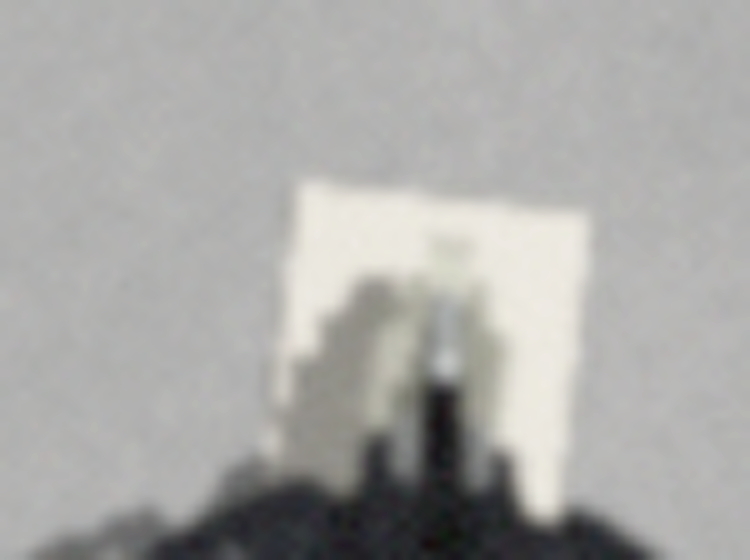

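Call:
{"name": "arm_command", "arguments": {
  "series": [
    [0.5,[0,0,-0.25],[0,0,0]],
    [0.5,[0,0,-0.5],[0,0,0]],
    [0.5,[0,0,-0.75],[0,0,0]],
    [0.5,[0,0,-0.9],[0,0,0]],
    [0.5,[0,0,-0.9],[0,0,0]],
    [0.5,[0,0,-0.9],[0,0,0]]
  ]
}}

```text
clock: 10.0
eef_pos: [0.5215, -0.1475, 0.1284]
tool_rot: [0.065, 0.974, -0.015, 0.215]
wrist_force: [-0.3, 0.7, -1.5]
width: 0.0093
```

```bash
python3 z.py scene 250 120 100 8 z12.png 1.5; python3 -c "
from h import *
st=bot.state();print(st['eef_pos'],st['tool_rot'],st['wrist_force'],st['moment'],st['width'],st['joints'])"
```

```text
10.0 [ 0.5215 -0.1475  0.1284] [-0.3  0.7 -1.5] 0.0093
tcp [432.9051277 289.2167636]
[ 0.52157587 -0.14755328  0.12855739] [ 0.06494282  0.97424362 -0.01486016  0.21543207] [-0.68184886  0.12422258 -1.13742547] [0.05889139 0.25245801 0.02337935] 0.009137992238661683 [-0.43947868 -0.27543295  2.25057434  0.18481405  0.75738508 -1.98530941]
```

View pics/z12.png

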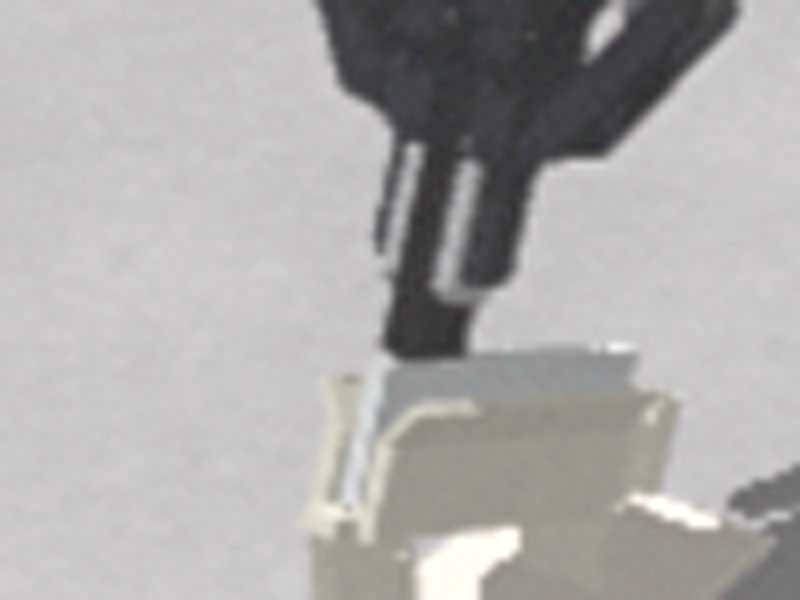

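Call:
{"name": "arm_command", "arguments": {
  "series": [
    [0.5,[0,0,-0.1],[0,0,0]],
    [0.5,[0,0,-0.2],[0,0,0]],
    [0.5,[0,0,-0.25],[0,0,0]],
    [0.5,[0,0,-0.25],[0,0,0]]
  ]
}}

```text
clock: 10.38
eef_pos: [0.5218, -0.1477, 0.1268]
tool_rot: [0.065, 0.974, -0.015, 0.216]
wrist_force: [-3.5, 1.1, 3.4]
width: 0.0094
```

Call:
{"name": "arm_command", "arguments": {
  "series": [
    [0.5,[0,0,-0.1],[0,0,0]],
    [0.5,[0,0,-0.1],[0,0,0]],
    [0.5,[0,0,-0.1],[0,0,0]]
  ]
}}

```text
clock: 10.63
eef_pos: [0.5219, -0.1477, 0.1268]
tool_rot: [0.065, 0.974, -0.015, 0.216]
wrist_force: [-9.6, 2.5, 8.9]
width: 0.0092
```

```bash
python3 z.py scene 250 120 100 8 z13.png 1.5; python3 -c "
from h import *
st=bot.state();print(st['eef_pos'],st['tool_rot'],st['wrist_force'],st['moment'],st['width'],st['joints'])"
```

```text
10.6333 [ 0.5219 -0.1477  0.1268] [-9.6  2.5  8.9] 0.0092
tcp [431.59007886 295.14568209]
[ 0.52193897 -0.14775252  0.12681752] [ 0.06472223  0.97416416 -0.01500682  0.2158472 ] [-9.1837113   1.74992398  9.51082751] [0.32983758 1.01132903 0.06337177] 0.009170959500195898 [-0.43960789 -0.27238421  2.25157753  0.1860067   0.7525735  -1.98727737]
```

View pics/z13.png

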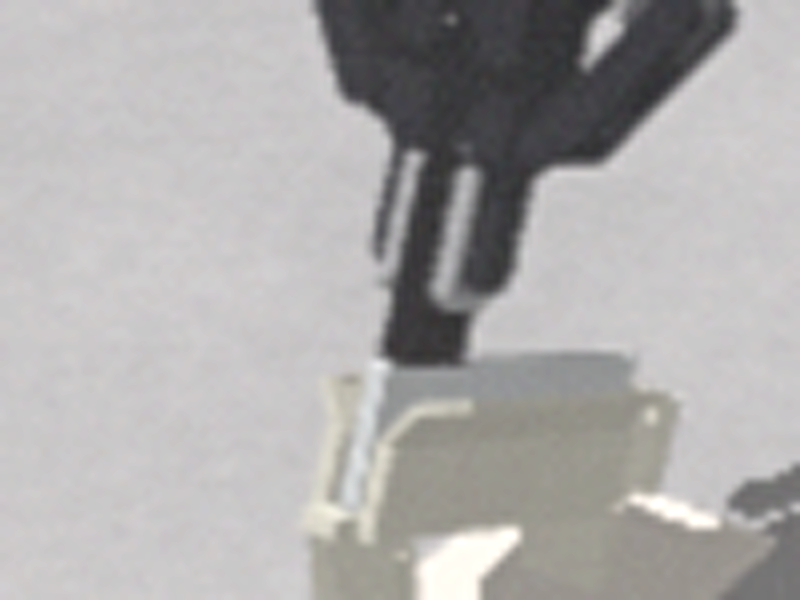

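Call:
{"name": "arm_command", "arguments": {
  "series": [
    [0.5,[0,0,0.15],[0,0,0]],
    [0.5,[0,0,0.15],[0,0,0]],
    [0.5,[0,0,0.15],[0,0,0]]
  ]
}}

```text
clock: 10.93
eef_pos: [0.5217, -0.1476, 0.1267]
tool_rot: [0.065, 0.974, -0.015, 0.216]
wrist_force: [-0.8, -0.3, 1.6]
width: 0.0093
```

Call:
{"name": "arm_command", "arguments": {
  "series": [
    [0.5,[-0.09,0.01,-0.02],[0,0,0]],
    [0.5,[-0.18,0.02,-0.06],[0,0,0]],
    [0.5,[-0.18,0.02,-0.06],[0,0,0]]
  ]
}}

```text
clock: 11.18
eef_pos: [0.5197, -0.1474, 0.1258]
tool_rot: [0.065, 0.974, -0.015, 0.215]
wrist_force: [-0.5, -1.2, -0.9]
width: 0.0092
```

Call:
{"name": "arm_command", "arguments": {
  "series": [
    [0.5,[-0.09,0.01,-0.05],[0,0,0]],
    [0.5,[-0.18,0.02,-0.1],[0,0,0]],
    [0.5,[-0.18,0.02,-0.1],[0,0,0]]
  ]
}}

```text
clock: 11.43
eef_pos: [0.5181, -0.1472, 0.1251]
tool_rot: [0.065, 0.974, -0.015, 0.216]
wrist_force: [1.2, 0.4, -1.1]
width: 0.009
```

```bash
python3 z.py scene 250 120 100 8 z14.png 1.5
python3 - <<'E'
from h import *
s=cam("scene");st=bot.state();p=st["eef_pos"];print(st["wrist_force"],p)
print("stop rack_toe est", s.proj([.4447,-.137,.026]), (s.proj([.4447,-.137,.026])-[250,120]+.5)*8)
E
```

```text
11.4333 [ 0.5181 -0.1472  0.1251] [ 1.2  0.4 -1.1] 0.009
tcp [440.49312422 294.54166994]
[ 0.84042816 -0.55816694 -0.66005785] [ 0.51807047 -0.14723966  0.12508302]
stop rack_toe est [324.81627682 180.00322329] [602.53021455 484.02578629]
```

View pics/z14.png

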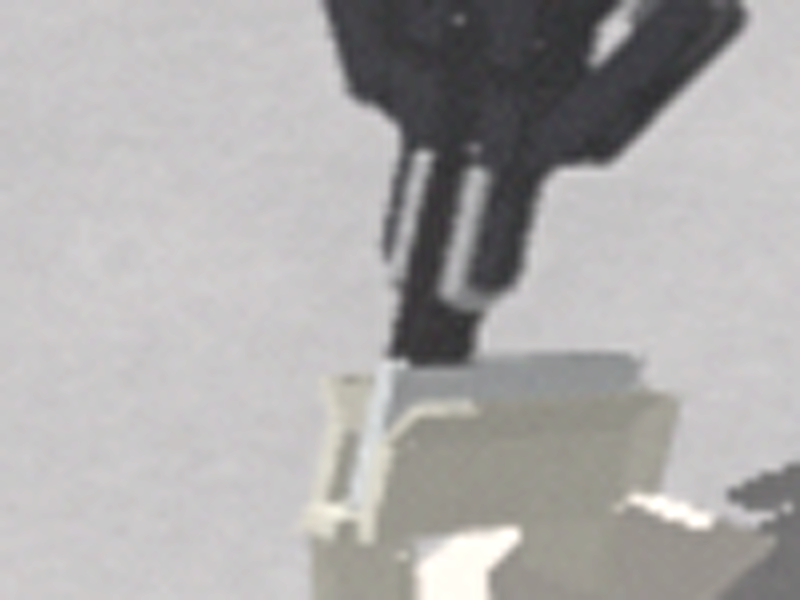

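Call:
{"name": "arm_command", "arguments": {
  "series": [
    [0.5,[-0.09,0.01,-0.05],[0,0,0]],
    [0.5,[-0.18,0.02,-0.1],[0,0,0]],
    [0.5,[-0.18,0.02,-0.1],[0,0,0]]
  ]
}}

```text
clock: 11.78
eef_pos: [0.5175, -0.1474, 0.1256]
tool_rot: [0.065, 0.974, -0.015, 0.217]
wrist_force: [4.5, 0.2, 1.4]
width: 0.009
```

Call:
{"name": "arm_command", "arguments": {
  "series": [
    [0.5,[0.1,-0.01,-0.05],[0,0,0]],
    [0.5,[0.1,-0.01,-0.05],[0,0,0]],
    [0.5,[0.1,-0.01,-0.05],[0,0,0]]
  ]
}}

```text
clock: 12.03
eef_pos: [0.5181, -0.1475, 0.1251]
tool_rot: [0.065, 0.974, -0.015, 0.216]
wrist_force: [1.0, -0.5, 6.7]
width: 0.0093
```

Call:
{"name": "arm_command", "arguments": {
  "series": [
    [0.5,[0,0,0.08],[0,0,0]],
    [0.5,[0,0,0.08],[0,0,0]],
    [0.5,[0,0,0.08],[0,0,0]]
  ],
  "newtons": 20
}}

```text
clock: 12.28
eef_pos: [0.5179, -0.1474, 0.1252]
tool_rot: [0.065, 0.974, -0.015, 0.216]
wrist_force: [4.1, 0.0, 3.8]
width: 0.0092
```

Call:
{"name": "arm_command", "arguments": {
  "series": [
    [1.1,[0,0,0],[0,0,0]],
    [1.2,[0,0,0],[0,0,0]],
    [1.4,[0,0,0],[0,0,0]],
    [1.6,[0,0,0],[0,0,0]],
    [1.6,[0,0,0],[0,0,0]]
  ]
}}

```text
clock: 12.7
eef_pos: [0.5165, -0.1468, 0.1233]
tool_rot: [0.065, 0.974, -0.015, 0.215]
wrist_force: [-0.6, -0.4, -0.2]
width: 0.0161
```

```bash
python3 z.py scene 250 120 100 8 z15.png 1.5
```

```text
12.7 [ 0.5165 -0.1468  0.1233] [-0.6 -0.4 -0.2] 0.0161
tcp [444.94381083 297.85043064]
```

View pics/z15.png

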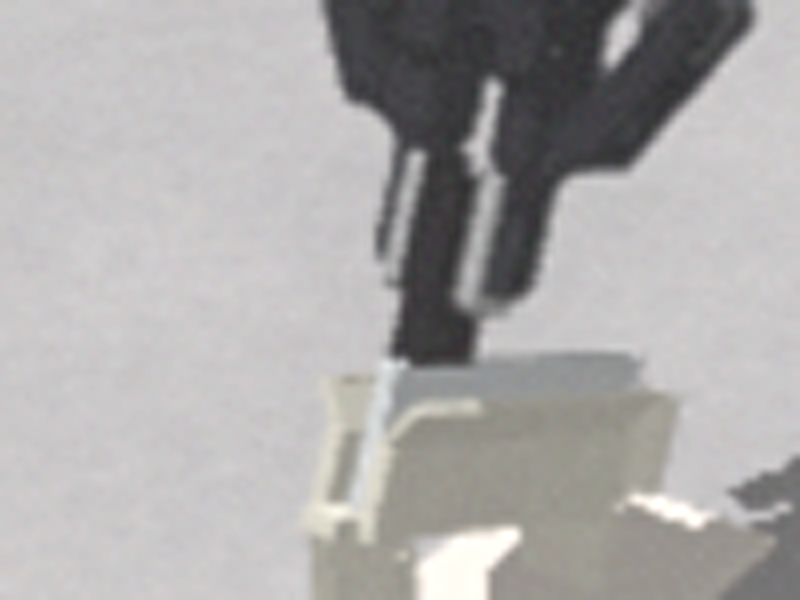

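Call:
{"name": "arm_command", "arguments": {
  "series": [
    [2.2,[0,0,0],[0,0,0]],
    [3,[0,0,0],[0,0,0]],
    [4,[0,0,0],[0,0,0]],
    [4,[0,0,0],[0,0,0]],
    [4,[-0.42,0.06,0.9],[0,0,0]],
    [4,[-1,0.15,2.2],[0,0,0]],
    [4,[-1.7,0.24,3.7],[0,0,0]],
    [4,[-2.5,0.36,5.4],[0,0,0]]
  ]
}}

```text
clock: 13.42
eef_pos: [0.4914, -0.1432, 0.1788]
tool_rot: [0.065, 0.974, -0.015, 0.215]
wrist_force: [-0.7, -0.0, 0.1]
width: 0.04
```

Call:
{"name": "arm_command", "arguments": {
  "series": [
    [4,[-1.2,0.2,2.7],[0,0,0]],
    [4,[-2.4,0.3,5.4],[0,0,0]],
    [4,[-5,0.3,8],[0,0,0]],
    [4,[-8,0.3,10],[0,0,0]],
    [4,[-10,0.3,11],[0,0,0]],
    [4,[-10,0.3,11],[0,0,0]]
  ]
}}

```text
clock: 13.92
eef_pos: [0.391, -0.1412, 0.2937]
tool_rot: [0.065, 0.973, -0.018, 0.219]
wrist_force: [0.7, -0.1, -0.1]
width: 0.0399
```

```bash
python3 z.py scene 250 120 100 8 z16.png 1.5;python3 z.py top 280 165 100 7.5 t16.png 1.1; python3 -c "
from h import *
c=cam('scene');cv2.imwrite('pics/full.png',c.im)"
```

```text
13.9167 [ 0.391  -0.1412  0.2937] [ 0.7 -0.1 -0.1] 0.0399
tcp [ 668.7249404  -476.21965821]
13.9667 [ 0.3917 -0.1411  0.2917] [-0.8 -0.2 -0.5] 0.0401
tcp [414.29855434 841.45747129]
```

View pics/z16.png

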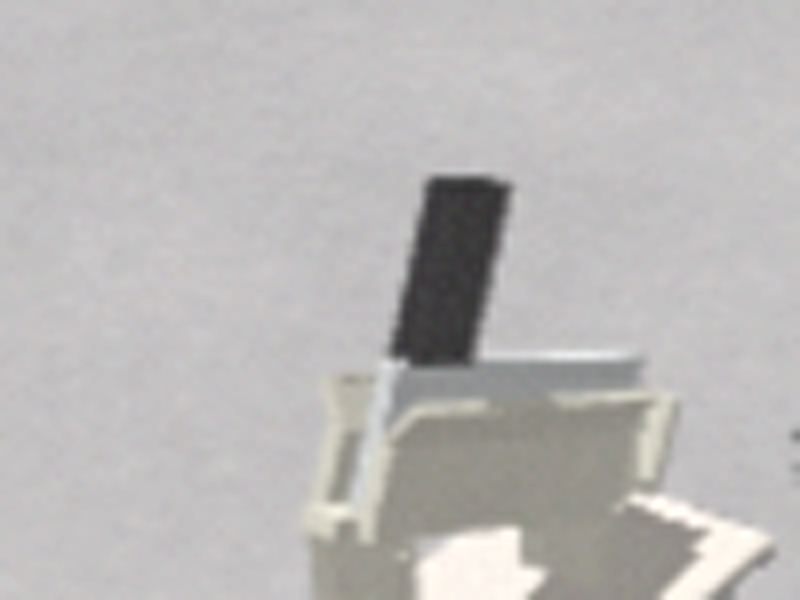

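View pics/t16.png

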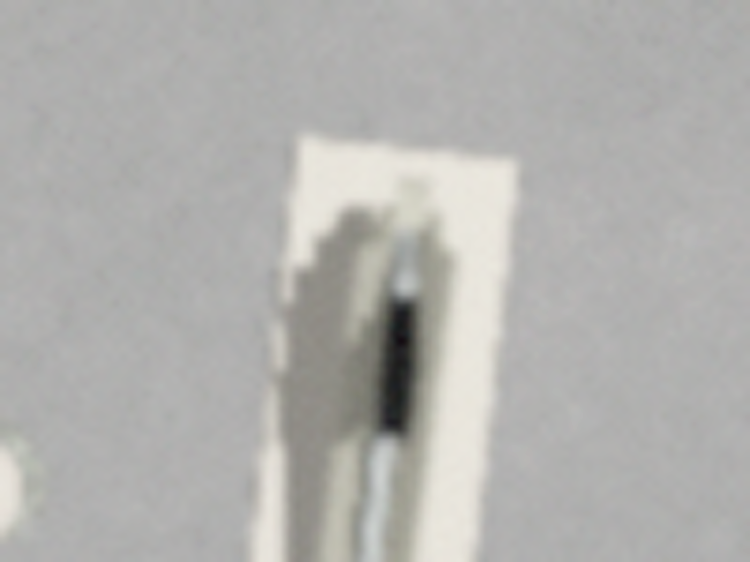

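View pics/full.png

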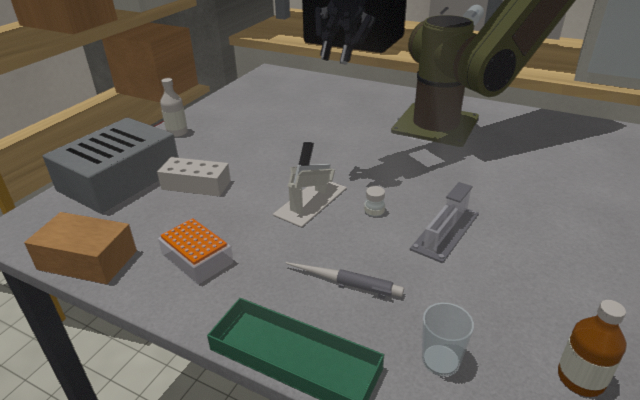

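Run:
```python
from h import *
s=cam("scene")
y=np.radians(-7.7);ex=np.array([np.cos(y),np.sin(y),0]);ey=np.array([-ex[1],ex[0],0]);r=np.array([.5042,-.145,0])
W={}
for k,q in dict(fartop=(392,364),neartop=(640,358),lugtopfar=(428,180),lugtopnear=(505,184)).items():
    w=s.onplane((q[0]/8+249.5,q[1]/8+119.5),r+ey*(.003 if 'lug' not in k else .005),ey)-r
    d=np.array([w@ex*1e3+60,w[2]*1e3-26]); a=np.radians(25); W[k]=d
    print(k,"along/normal slope from rack_toe",round(d@[np.cos(a),np.sin(a)],1),round(d@[-np.sin(a),np.cos(a)],1))
d=W['fartop']-W['neartop'];print(np.degrees(np.arctan2(d[1],d[0])),np.hypot(*d))
a=cv2.imread("pics/top0.png").astype(int);b=cam("top").im.astype(int)
c0=cv2.imread("pics/scene0.png").astype(int);c1=s.im.astype(int)
for nm,A,B,(x0,y0,x1,y1) in(("jar",c0,c1,(362,184,390,220)),("tubes",c0,c1,(158,155,232,196)),("pip",c0,c1,(280,255,408,302)),("jar top",a,b,(264,219,288,241)),("tubes top",a,b,(405,170,475,217)),("pip top",a,b,(218,132,310,156))):
    print(nm,np.abs(A-B)[y0:y1,x0:x1].mean().round(1))
print(bot.state()["clock"])
```

```text
fartop along/normal slope from rack_toe 130.0 41.0
neartop along/normal slope from rack_toe 1.2 39.1
lugtopfar along/normal slope from rack_toe 135.6 90.7
lugtopnear along/normal slope from rack_toe 98.4 90.1
25.848213278564586 128.8064112883234
jar 4.7
tubes 2.9
pip 2.9
jar top 5.3
tubes top 5.1
pip top 5.1
14.1667
```

```bash
python3 -c "
from h import *
print(bot.hand_in())"
```

```text
the job is handed in; nothing more can be done
None
```

I gripped the lug, tilted its end up to about 28° and drew the plate out of the tank at a slant. At 25° I lowered it into the rack channel until it touched the floor, slid it down-slope to the stop, and let go. I handed the job in at about 14 s with the arm well clear.

**Final position:** the last scene picture puts the blade's top edge 39–41 mm off the channel floor (40 expected). It reaches from 1 to 130 mm up-slope of the stop, at 25.8° against the rack's 25°. So the plate is seated by the stop, lug at the raised end.

**Bystanders:** the jar, tube rack and pipette regions match the first pictures to within about 5 grey levels, which I take as noise and light. They show no sign of having moved.

**Checks that disagreed or were off:**
- **Cameras:** the two views differed by 3–5 mm for the rack and up to about 9 mm for the tank. I settled this by comparing each with the robot's own position and the contact forces.
- **First grip:** closing on the lug about 2 mm off centre gave a 7 N side force, which I relieved at once by moving back.
- **First touch in the rack:** the first contact with the channel floor briefly gave about 13 N, partly sideways. I backed off before sliding the plate to the stop.
- **Lug measurement:** in the final view the lug's top edge read 37 mm long instead of 28. I put this down to poorly picked corners and did not re-measure.

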